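# Change the board in the bonding press

## Task

Change the circuit board in the bonding press: throw the toggle clamp right back, set the pressure block and then the white locating frame aside on the grey mat, and lift the bonded board in its carrier, kept level, out onto the finned cooling rack, lying flat and lengthwise along the fins. Then seat the fresh board from the black tray in the empty nest, put the locating frame back over it and the pressure block back in the frame's window, each fully down between its guides. Leave the clamp open: I will check the fit and clamp it myself.

Things in the scene. Friction and masses are not known exactly. Their poses are not given: they have to be found in the camera images.
- press: Fixed press, base plate 180x110x10 mm. Origin: bench under nest centre; x to the clamp, z up. Nest: rests carry the carrier at z 16; made up, carrier, frame and block are at x=y=0, frame and block origins at z 25; about 2.5 mm play. 8 mm pointed pins, tops z 43: (+-34.5,+-28.5), (+-23,+-38.5); end pins (+-56.5,0), z 32. Fingers closing along y have x -19..19 free. Bracket x 69..115, up to z 68.
- clamp_handle (a joint): Toggle clamp handle, hinge along press y at press (106,0,50) mm. 0 = clamped, grip upright; swinging the grip back, away from the nest, to 1.42 rad (stop, nearly level) lifts the arm past vertical (107 degrees, up to z 145, x over 60), clear of the nest. Arm: hinge (78,0,60), foot on the block at (0,0,55); only the handle moves it. About 2 N at the grip; stays where left.
- handle_tip (a point): Top end of the clamp handle's black round grip, 116 mm from the handle's hinge. The grip is 16 mm thick and 78 mm long from this point towards the hinge; upright, the tip is 166 mm above the bench.
- board_done: Bonded board in its carrier, in the press at the start: grey anodised tray-like plate 100 (x) x 44 (y) x 9 mm, 0.1 kg, with a green circuit board and a copper square. Origin: centre of its underside. Its two ends show before and behind the white frame that lies on it. Grasp across the 44 mm.
- frame: White plastic locating frame, 56 (x) x 64 (y) x 10 (z) mm with a square 38 mm window through it, 0.06 kg. Origin at the centre of its underside, z up. At the start in the press on the carrier. Its x side is the shorter one: it fits the pins only that way (or half turned). Grasp across the 64 mm.
- block: Bright steel pressure block with a rubber sole, 33 x 33 x 30 mm tall, 0.22 kg. Origin at the centre of its underside. At the start it stands in the frame's window on the carrier, under the clamp foot, 20 mm of it above the frame.
- board_fresh: The fresh board in its carrier, same make and size as the bonded one (100 x 44 x 9 mm, origin at the centre of its underside, either end may point forward), lying flat in the black tray.
- tray: Shallow black tray, 124 (x) x 120 (y) mm, rim 8 mm high and 4 mm thick, floor 4 mm thick, fixed; the fresh board lies in it. Origin at the centre of its underside (4 mm below the floor's top face).
- rack: Aluminium cooling rack, 124 (x) x 100 (y) mm, thin fins along its x axis whose tops form the flat surface at z = 18 mm; fixed, empty at the start. Origin at its centre, 18 mm below the fin tops. The bonded board goes on it, whole carrier within the rack.
- mat: Grey silicone parts mat, 110 (x) x 170 (y) mm, flat, its top face 3 mm above its origin, fixed, empty at the start, origin at its centre. Side area for the frame and the block, next to each other.

How it is judged:
By the outcome, as a careful person would: the job done as asked, in the order asked, and still so for the second after the job is handed in, with the robot touching nothing.
It also fails if it takes over 141 s, if anything falls off the work surface, if the arm or the gripper's body presses on something with over 40 N, if the wrist force passes 120 N, or if a joint passes its speed limit or range.

## Robot

A 7-joint arm with a two-finger parallel gripper is mounted at the origin on a cart in front of the work surface, level with it; the furniture and walls round the work are solid. World frame = base frame: x ahead of the robot, y to its left, z up, the work surface at z = 0. Lengths are in m, angles in rad, forces in N, time in s.
With the tool pointing down it reaches from about 0.35 to 0.9 m from the base axis. Payload 7.2 kg.
Tool frame: the origin (TCP) lies between the finger pads; the fingertips stand 11 mm ahead of it and the grasp point (between the pads) lies 8 mm behind it (tcp_to_tips is the distance from the TCP to the fingertips, in m); z points along the fingers, y is the line along which they close (so a half turn about z gives the same grasp; the last joint's range is limited). The gripper opens to 85 mm and grips with 20 to 120 N. Pads are 22 mm wide; open, the fingers measure 114 mm over their backs; the gripper's body (76 mm by 85 mm) begins 54 mm behind the grasp point. The pads swing forward as they close: fully open they stand 13 mm farther back than shut.
Start: joints at [-1.17, 0.411, -0.013, 1.596, 0.006, 1.134, -0.082], TCP at [0.282, 0.558, 0.242] pointing down, gripper open.
Joint ranges: [-2.95, 2.95], [-0.29, 1.99], [-1.47, 1.44], [0.14, 2.54], [-1.03, 4.17], [0.13, 1.85], [-2.86, 2.86]. Speed limits (rad/s): [2.39, 2.39, 3.01, 3.01, 3.14, 3.14, 3.14].

## Interface

Orientations are given as a unit quaternion [x, y, z, w].
In Python, from plant import * gives the robot as it stands. The module is installed in compiled form; this text tells all that it offers.
- The arm moves only by the tool drive_tool, never from a script. Its argument "motion" is one flat list of numbers, 7 for each row, row after row: the turn, a rotation vector about the world's x, y, z in rad, then the shift along the world's x, y, z in mm, then the opening, from -1 (shut) to 1 (fully open). In form: [ax, ay, az, x, y, z, hand, ax, ay, az, x, y, z, hand, ...]. A call has 1 to 10 rows; each row is the pose to reach, as a shift and turn from the pose commanded when the call began; what a row does not reach only later rows make up. A row lasts 1/10 s, in which the tool goes at most 50 mm and 8.59 degrees, less where a joint would pass 70% of its speed; a pose out of reach is approached as far as the arm can. A call with a gripper value outside its range is refused whole. The fingers move at their own pace and stop on an object; the grip force is fixed at half the most. Time passes only in rows, so rows that repeat a pose let the fingers close. It gives the time, the measured TCP pose, the force, the opening and the grip force at its end, in the units of the state.
- state(): the state, without advancing time (a new reading comes with each control period).
- read_camera(name): name is "scene" or "top" or "wrist"; returns a dict with "pixels" (400x640x3 uint8, red, green, blue), "K" (3x3 intrinsics, pixels), "cam_to_world" (4x4, takes a point from camera to world coordinates). Camera axes: x right, y down, z forward; pixel columns grow to the right and rows downward; lengths in m; the calibration is good to about 2 mm. The wrist camera is an equidistant fisheye: a pixel r from the principal point sees the ray r / f radians off the axis. A picture is of the moment at which its call begins. There is no depth.
- sign_off(): hands the job in; it is judged then, once.
The state is a dict: "time_s": time; "q": joint angles; "qvel": joint speeds; "joint_torque": joint torques, N m; "eef_pos": TCP position; "tcp_rot": TCP orientation; "force": force on the tool from outside, world axes, zero at the start; "wrist_torque": the same for the moment, N m; "opening": finger opening in m; "grasp_force": force on a finger pad.
Only numpy, scipy, OpenCV 4.12 (cv2) and the standard library are available. Lean on these libraries where they do the work, as an engineer would, in place of code of your own. Each camera call takes 0.05 s, during which the arm holds its last target. There are 200 camera calls.

## Working session

There is one attempt and no reset: what is moved stays moved. The work goes in short steps, Python scripts to look and compute and a tool call to move; the robot and the scene stay as the last step left them, time stands still between calls to the robot, and variables do not carry over. Pictures are saved under pics/ and viewed, at most 14 in all, crops included, and the job is handed in when it is done.

Besides the shell and the picture viewer there is one more tool, called after "Request:" as name(argument=value, ...), one argument or row to a line, values as JSON. drive_tool: Moves the arm, as the interface text tells. Its arguments: {"type":"object","properties":{"motion":{"type":"array","items":{"type":"number"}}},"required":["motion"]}

```bash
mkdir -p pics; cat > h.py <<'E'
import numpy as np, cv2
from plant import *
def snap(n,f):
    c=read_camera(n); cv2.imwrite('pics/'+f+'.png',c['pixels'][:,:,::-1]); np.savez('pics/'+f,**{k:np.array(v) for k,v in c.items()}); return c
E
python3 - <<'E'
from h import *
for n in ['scene','top','wrist']:
    c=snap(n,n+'0'); print(n,c['K'],c['cam_to_world'])
print(state())
E
```

```text
scene [[505.45248362   0.         313.7987489 ]
 [  0.         505.45248362 201.16814847]
 [  0.           0.           1.        ]] [[-0.41865874 -0.42608265  0.80198406 -0.6659011 ]
 [-0.90801695  0.21114872 -0.36183067  0.61807727]
 [-0.01516814 -0.8796987  -0.47528952  0.81873559]
 [ 0.          0.          0.          1.        ]]
top [[431.60763851   0.         326.04757693]
 [  0.         431.60763851 197.06488021]
 [  0.           0.           1.        ]] [[ 0.01356185 -0.99394801  0.10901112  0.37661746]
 [-0.999681   -0.01580105 -0.01970353  0.09547604]
 [ 0.02130677 -0.10870913 -0.99384523  1.19455797]
 [ 0.          0.          0.          1.        ]]
wrist [[309.70691629   0.         320.75085999]
 [  0.         309.70691629 199.17921923]
 [  0.           0.           1.        ]] [[ 0.4519397   0.8603334   0.23574765  0.22243282]
 [ 0.89204789 -0.43556586 -0.12055265  0.58739884]
 [-0.00103184  0.26478073 -0.96430809  0.37364757]
 [ 0.          0.          0.          1.        ]]
{'time_s': 0.15, 'q': array([-1.17022451,  0.41174203, -0.01273207,  1.5968328 ,  0.00557724,
        1.13432485, -0.08218162]), 'qvel': array([-0.00010693, -0.00150284,  0.00049817, -0.0020601 , -0.00064791,
        0.00124277, -0.00030496]), 'joint_torque': array([ 1.86770936e-03, -6.01033974e+01,  6.83194455e-01, -2.99646485e+01,
        1.39999751e-02,  8.00581678e-03,  6.45451735e-06]), 'eef_pos': array([0.2822145 , 0.55724194, 0.2416378 ]), 'tcp_rot': array([ 2.32221032e-01,  9.72662834e-01, -6.24929417e-04, -1.18089031e-04]), 'force': array([ 0.59894673, -0.63538898, -0.45489904]), 'wrist_torque': array([ 0.01345939, -0.02180003, -0.03638933]), 'grasp_force': 0.0, 'opening': 0.0853477042089949}
```

View pics/top0.png

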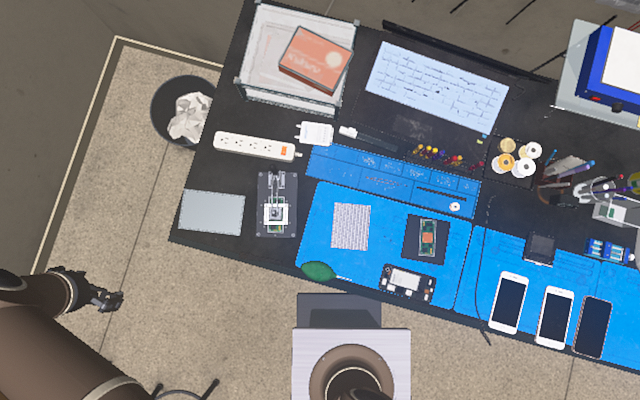

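View pics/scene0.png

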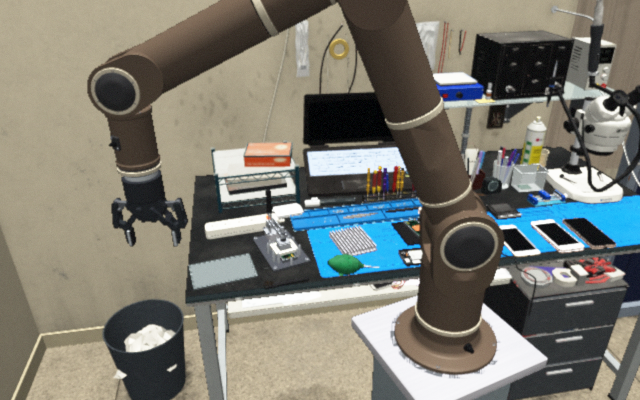

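Top view: mat around (212,212), press (277,205) with the clamp towards the top of the picture, rack (351,226), tray with the fresh board (427,238). In the scene view the clamp grip is upright at (268,200). I'll get enlarged crops and coarse positions.

```bash
cat >> h.py <<'E'
def ray(d,u,v,fish=False):
    K,T=d['K'],d['cam_to_world']
    x=np.array([(u-K[0,2])/K[0,0],(v-K[1,2])/K[1,1]])
    if fish:
        r=np.hypot(*x); w=np.array([*(x/max(r,1e-9)*np.sin(r)),np.cos(r)])
    else: w=np.array([*x,1.]); w/=np.linalg.norm(w)
    return T[:3,3],T[:3,:3]@w
def onz(d,u,v,z,fish=False):
    o,w=ray(d,u,v,fish); return (o+w*(z-o[2])/w[2])
def tri(rs):
    A=sum(np.eye(3)-np.outer(w,w) for o,w in rs); b=sum((np.eye(3)-np.outer(w,w))@o for o,w in rs)
    p=np.linalg.solve(A,b); return p,[np.linalg.norm(np.cross(p-o,w))*1e3 for o,w in rs]
def proj(d,p,fish=False):
    T=d['cam_to_world']; c=T[:3,:3].T@(np.asarray(p)-T[:3,3]); K=d['K']
    if fish:
        r=np.hypot(c[0],c[1]); t=np.arctan2(r,c[2]); m=c[:2]/max(r,1e-12)*t
    else: m=c[:2]/c[2]
    return np.array([m[0]*K[0,0]+K[0,2],m[1]*K[1,1]+K[1,2]])
E
python3 - <<'E'
from h import *
d=np.load('pics/top0.npz'); im=cv2.imread('pics/top0.png')
for n,u,v in [('mat',212,212),('press',277,205),('rack',351,226),('tray',427,238)]: print(n,onz(d,u,v,0.01).round(3))
cv2.imwrite('pics/c1.png',cv2.resize(im[160:280,170:460],None,fx=2.75,fy=2.75,interpolation=cv2.INTER_CUBIC))
E
```

```text
mat [0.46  0.383 0.01 ]
press [0.482 0.207 0.01 ]
rack [0.428 0.002 0.01 ]
tray [ 0.398 -0.207  0.01 ]
```

View pics/c1.png

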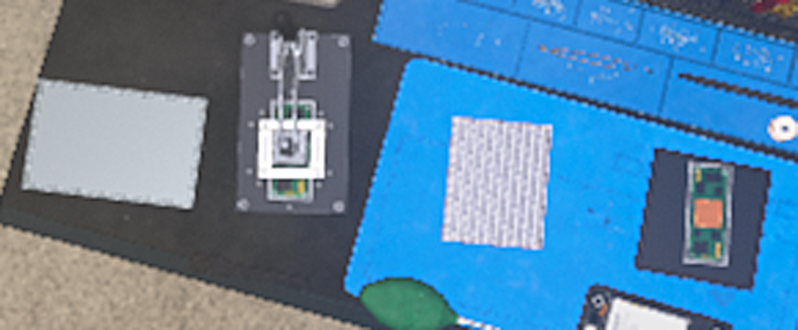

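The crop shows the mat left, the press with its frame, block and clamp arm, the rack with fins, and the tray with the fresh board, whose copper square is at about (708,213). Next, over the press for a close wrist view.

Request:
drive_tool(
  motion=[0, 0, 0.1, 20, -30, 40, 1, 0, 0, 0.2, 40, -70, 70, 1, 0, 0, 0.28, 60, -110, 100, 1, 0, 0, 0.36, 80, -150, 110, 1, 0, 0, 0.42, 100, -190, 120, 1, 0, 0, 0.46, 120, -230, 120, 1, 0, 0, 0.46, 140, -270, 120, 1, 0, 0, 0.46, 160, -310, 120, 1, 0, 0, 0.46, 160, -310, 120, 1, 0, 0, 0.46, 160, -310, 120, 1],
)

```text
time_s: 1.15
eef_pos: [0.4427, 0.2466, 0.3623]
tcp_rot: [0.006, 1.0, 0.0, -0.0]
force: [-0.4, 0.5, -0.2]
opening: 0.0856
grasp_force: 0.0
```

```bash
python3 - <<'E'
from h import *
c=snap('wrist','w1'); s=state(); print(s['time_s'],s['eef_pos'],s['tcp_rot'],s['q'],s['force'])
E
```

```text
1.2 [0.44207435 0.24798256 0.36221333] [ 4.42730294e-03  9.99990154e-01  2.14065075e-04 -2.10438034e-04] [-0.69352422  0.12055612  0.09787686  1.70159155 -0.01274186  1.32014112
  0.96875031] [ 0.32722464  0.45427434 -0.09253341]
```

View pics/w1.png

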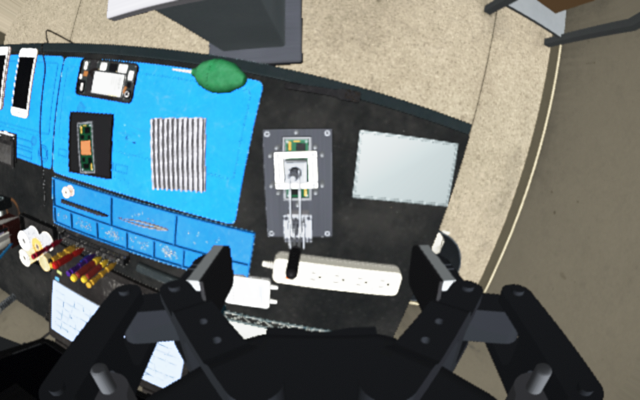

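This wrist view (down is +x) shows all of it: press plate (265–332,128–237), frame (295,168), grip (293,262), mat (405,168), rack (178,155), tray (90,145). A second view from a different place gives stereo.

Request:
drive_tool(
  motion=[0, 0, 0, 0, -50, 0, 1, 0, 0, 0, 0, -100, 0, 1, 0, 0, 0, 0, -150, 0, 1, 0, 0, 0, 0, -150, 0, 1, 0, 0, 0, 0, -150, 0, 1],
)

```text
time_s: 1.7
eef_pos: [0.4422, 0.0983, 0.3625]
tcp_rot: [0.004, 1.0, 0.0, 0.0]
force: [0.6, 1.3, -0.2]
opening: 0.0855
grasp_force: 0.0
```

```bash
python3 - <<'E'
from h import *
c=snap('wrist','w2'); s=state(); print(s['time_s'],s['eef_pos'],s['tcp_rot'])
a=cv2.imread('pics/w1.png'); b=cv2.imread('pics/w2.png')
h=np.vstack([cv2.resize(a[110:290,50:480],(800,335),interpolation=cv2.INTER_CUBIC)[:300],cv2.resize(b[110:290,150:580],(800,335),interpolation=cv2.INTER_CUBIC)[:300]])
cv2.imwrite('pics/s12.png',h)
E
```

```text
1.75 [0.44213726 0.09938816 0.36230532] [ 3.28103687e-03  9.99994561e-01  3.35791966e-04 -2.67440260e-05]
```

View pics/s12.png

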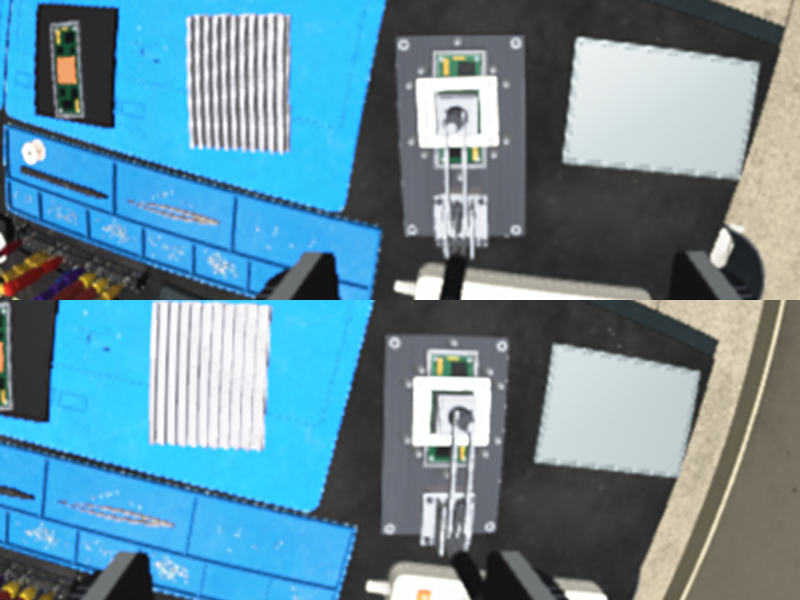

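The crops show all four plate screws, the frame, mat and rack in both views; tray and fresh board are whole in the first and in the top view. Now corners by masks and triangulation.

```bash
cat > meas.py <<'E'
from h import *
def quad(im,mask,near):
    mask=cv2.morphologyEx(mask.astype(np.uint8)*255,cv2.MORPH_CLOSE,np.ones((5,5)))
    cs,_=cv2.findContours(mask,cv2.RETR_EXTERNAL,cv2.CHAIN_APPROX_NONE)
    cs=[c for c in cs if cv2.contourArea(c)>100 and cv2.pointPolygonTest(cv2.convexHull(c),near,False)>=0]
    if not cs: return None
    c=max(cs,key=cv2.contourArea); r=cv2.boxPoints(cv2.minAreaRect(c))
    # corners: fit lines to contour points of each side
    p=c[:,0,:].astype(float); L=[]
    for i in range(4):
        a,b=r[i],r[(i+1)%4]; d=(b-a)/np.linalg.norm(b-a); n=np.array([-d[1],d[0]]); t=(p-a)@d/np.linalg.norm(b-a); e=abs((p-a)@n)
        q=p[(t>.12)&(t<.88)&(e<6)]; L.append(cv2.fitLine(q.astype(np.float32),cv2.DIST_HUBER,0,.01,.01).ravel())
    out=[]
    for i in range(4):
        a,b=L[i-1],L[i]; s=np.linalg.solve(np.array([a[:2],-b[:2]]).T,b[2:]-a[2:]); out.append(a[2:]+s[0]*a[:2])
    return np.array(out),cv2.contourArea(c)
M=lambda im:cv2.cvtColor(im,cv2.COLOR_BGR2HSV)
masks=dict(
 mat=lambda h:(h[...,1]<45)&(h[...,2]>120)&(h[...,2]<235),
 frame=lambda h:(h[...,1]<25)&(h[...,2]>235),
 plate=lambda h:(h[...,2]>55),
 rack=lambda h:(h[...,1]<70),
 tray=lambda h:(h[...,2]<90)|(h[...,0]<80),
)
E
python3 - <<'E'
from meas import *
D={n:(cv2.imread(f'pics/{n}.png'),np.load(f'pics/{n}.npz'),n[0]=='w') for n in ['w1','w2','top0']}
guess=dict(mat=(.46,.383,.003),frame=(.47,.207,.035),plate=(.482,.207,.01),rack=(.428,.002,.018),tray=(.398,-.207,.008))
for k,g in guess.items():
    for n,(im,d,f) in D.items():
        nr=proj(d,g,f); q=quad(im,masks[k](M(im)),tuple(map(float,nr)))
        if q is None: print(k,n,nr,None); continue
        P=np.array([onz(d,*c,g[2],f) for c in q[0]])[:,:2]
        e=[np.linalg.norm(P[i]-P[(i+1)%4])*1e3 for i in range(4)]
        dd=P[1]-P[0]; print(k,n,nr.round(),q[1],'c',(P.mean(0)*1e3).round(1),'sides',np.round(e,1),'yaw',np.round((np.degrees(np.arctan2(dd[1],dd[0]))+45)%90-45,2))
E
```

```text
mat w1 [404. 169.] 6408.5 c [460.8 388.4] sides [111.2 170.6 111.2 171.9] yaw -6.32
mat w2 [482. 170.] 4915.0 c [461.2 393.3] sides [111.  167.8 111.3 188.6] yaw -5.96
mat top0 [213. 212.] 2447.5 c [462.  388.3] sides [110.3 179.9 108.8 164. ] yaw 2.12
frame w1 [295. 179.] 1509.0 c [461.9 208.5] sides [63.1 71.5 63.6 64.1] yaw -0.3
frame w2 [391. 179.] 1400.0 c [455.5 208.1] sides [62.8 55.2 64.4 54.1] yaw 0.82
frame top0 [276. 209.] 458.5 c [456.  207.6] sides [61.8 53.8 61.5 53.8] yaw 0.89Traceback (most recent call last):
  File "<stdin>", line 6, in <module>
  File "meas.py", line 12, in quad
    q=p[(t>.12)&(t<.88)&(e<6)]; L.append(cv2.fitLine(q.astype(np.float32),cv2.DIST_HUBER,0,.01,.01).ravel())
                                         ~~~~~~~~~~~^^^^^^^^^^^^^^^^^^^^^^^^^^^^^^^^^^^^^^^^^^^^^^^
cv2.error: OpenCV(4.12.0) /io/opencv/modules/imgproc/src/linefit.cpp:50: error: (-215:Assertion failed) count > 0 in function 'fitLine2D_wods'
```

```bash
cat > m2.py <<'E'
from meas import *
D={n:(cv2.imread(f'pics/{n}.png'),np.load(f'pics/{n}.npz'),n[0]=='w') for n in ['w1','w2','top0']}
sc={'w1':([(404,45),(516,44),(409,230),(514,230)],50),'w2':([(393,43),(502,46),(390,228),(489,226)],150)}
R=[[] for _ in range(4)]
for n,(pts,x0) in sc.items():
    im,d,f=D[n]; g=cv2.cvtColor(im,cv2.COLOR_BGR2GRAY).astype(float)
    for i,(x,y) in enumerate(pts):
        u,v=x0+x/1.8605,110+y/1.8605; U,V=int(round(u)),int(round(v)); w=g[V-4:V+5,U-4:U+5]; w=np.clip(w-np.median(w)-15,0,None); yy,xx=np.mgrid[V-4:V+5,U-4:U+5]
        c=((w*xx).sum()/w.sum(),(w*yy).sum()/w.sum()); R[i].append(ray(d,*c,f)); 
P=[tri(r) for r in R]
for p in P: print('screw',(p[0]*1e3).round(1),np.round(p[1],1))
p=np.array([x[0] for x in P])[:,:2]; print('plate c',p.mean(0)*1e3,[np.linalg.norm(p[a]-p[b])*1e3 for a,b in [(0,1),(2,3),(0,2),(1,3)]],'yaw',[np.degrees(np.arctan2(*(p[b]-p[a])[::-1])) for a,b in [(0,2),(1,3)]])
def rep(k,g,n):
    im,d,f=D[n]; nr=proj(d,g,f)
    try:
        q=quad(im,masks[k](M(im)),tuple(map(float,nr)))
        P=np.array([onz(d,*c,g[2],f) for c in q[0]])[:,:2]
        e=[np.linalg.norm(P[i]-P[(i+1)%4])*1e3 for i in range(4)]
        dd=P[1]-P[0]; print(k,n,nr.round(),q[1],'c',(P.mean(0)*1e3).round(1),'sides',np.round(e,1),'yaw',np.round((np.degrees(np.arctan2(dd[1],dd[0]))+45)%90-45,2))
    except Exception as e: print(k,n,nr.round(),'fail')
masks['fresh']=lambda h:(h[...,2]>85)&((h[...,0]<95)|(h[...,1]<90))
for k,g in dict(rack=(.428,.002,.018),tray=(.398,-.207,.008),fresh=(.398,-.207,.013)).items():
    for n in D: rep(k,g,n)
E
python3 m2.py
```

```text
screw [400.6 162.3  13.7] [0.2 0.2]
screw [401.5 256.5  13.5] [0.1 0.1]
screw [565.9 161.4  13.5] [0. 0.]
screw [565.8 255.3  14.5] [0.1 0.1]
plate c [483.4535089  208.87366744] [np.float64(94.12080061078179), np.float64(93.81658252028977), np.float64(165.26395025257244), np.float64(164.3671794629673)] yaw [np.float64(-0.31123201293705643), np.float64(-0.4176843341333816)]
rack w1 [174. 156.] 214882.5 c [849.8 224.1] sides [1625.  2009.2 3739.5 2059.1] yaw -0.85
rack w2 [259. 152.] 198501.5 c [850.5  79.6] sides [1624.9 2017.  3744.9 2057.4] yaw -0.67
rack top0 [351. 226.] 215386.0 c [526.7  76.4] sides [1844.6 1123.7 1667.1 1088.1] yaw 1.5
tray w1 [ 87. 147.] 212217.0 c [859.8 223.6] sides [1659.1 2051.3 3818.  2102.3] yaw -0.85
tray w2 [146. 140.] 199321.0 c [860.5  79.2] sides [1659.  2059.3 3823.5 2100.6] yaw -0.67
tray top0 [427. 238.] 207064.0 c [528.   76.3] sides [1860.3 1133.2 1681.3 1097.3] yaw 1.5
fresh w1 [ 85. 147.] fail
fresh w2 [144. 140.] 1200.5 c [ 398.8 -207.9] sides [ 46.2 101.6  43.2 101.2] yaw -2.19
fresh top0 [427. 238.] fail
```

Frame and plate agree: press origin ≈ (456, 209), yaw ≈ −0.3°. Plate screws come out at z ≈ 14, plausible for heads on the 10 mm plate. The plate's short side matches the given sizes. Fresh carrier (399, −208), size 101×45, correct. Next, the shut fingers go before the grip.

Request:
drive_tool(
  motion=[0, 0, 0, 25, 37, -20, -1, 0, 0, 0, 50, 74, -50, -1, 0, 0, 0, 70, 100, -90, -1, 0, 0, 0, 81, 111, -135, -1, 0, 0, 0, 81, 111, -180, -1, 0, 0, 0, 81, 111, -208, -1, 0, 0, 0, 81, 111, -211, -1, 0, 0, 0, 81, 111, -211, -1, 0, 0, 0, 81, 111, -211, -1],
)

```text
time_s: 2.65
eef_pos: [0.5242, 0.21, 0.153]
tcp_rot: [0.004, 1.0, 0.001, 0.001]
force: [0.9, 0.5, 0.4]
opening: -0.0003
grasp_force: 0.0
```

```bash
python3 - <<'E'
from h import *
c=snap('wrist','w3'); s=state(); print(s['time_s'],s['eef_pos'],s['tcp_rot'],s['force'],s['opening'])
for n in ['w1','w2','w3']:
    d=np.load(f'pics/{n}.npz'); print(n,proj(d,(.562,.208,.166),True).round(),proj(d,(.546,.208,.15),True).round())
E
```

```text
2.7 [0.52442257 0.20972433 0.15333829] [3.98807581e-03 9.99990570e-01 9.24194984e-04 1.44975465e-03] [-0.12628023  0.26085282 -0.45544833] 0.00020242680703949002
w1 [290. 276.] [291. 259.]
w2 [410. 273.] [408. 256.]
w3 [318. 340.] [317. 296.]
```

View pics/w3.png

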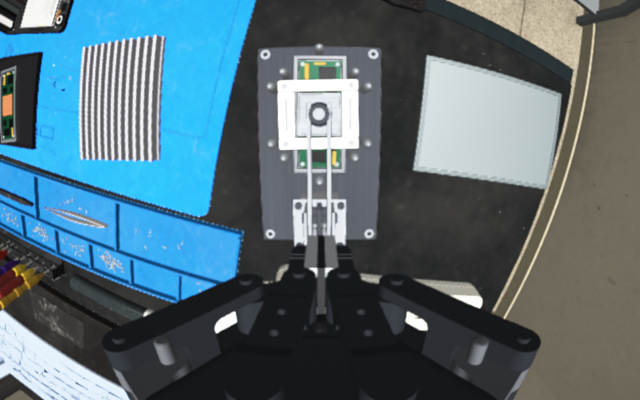

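The shut fingers stand in line with the clamp arm at column 320. Push the grip along its arc.

Request:
drive_tool(
  motion=[0, 0, 0, 12, -1, -1, -1, 0, 0, 0, 24, -1, -1, -1, 0, 0, 0, 38, -1, -1, -1, 0, 0, 0, 47, -1, -3, -1, 0, 0, 0, 56, -1, -5, -1, 0, 0, 0, 64, -1, -8, -1, 0, 0, 0, 72, -1, -12, -1, 0, 0, 0, 80, -1, -17, -1, 0, 0, 0, 87, -1, -23, -1, 0, 0, 0, 87, -1, -23, -1],
)

```text
time_s: 3.7
eef_pos: [0.6108, 0.2072, 0.1269]
tcp_rot: [0.005, 1.0, -0.0, -0.0]
force: [0.3, -0.8, 0.2]
opening: 0.0002
grasp_force: 0.0
```

Request:
drive_tool(
  motion=[0, 0, 0, 6, 0, -6, -1, 0, 0, 0, 12, 0, -13, -1, 0, 0, 0, 17, 0, -20, -1, 0, 0, 0, 22, 0, -28, -1, 0, 0, 0, 26, 0, -37, -1, 0, 0, 0, 29, 0, -46, -1, 0, 0, 0, 29, 0, -50, -1, 0, 0, 0, 29, 0, -53, -1, 0, 0, 0, 29, 0, -53, -1],
)

```text
time_s: 4.6
eef_pos: [0.6399, 0.2078, 0.0799]
tcp_rot: [0.005, 1.0, 0.001, 0.001]
force: [-15.1, -5.3, 36.3]
opening: 0.0004
grasp_force: 19.2
```

```bash
python3 - <<'E'
from h import *
c=snap('wrist','w4'); s=state(); print(s['time_s'],s['eef_pos'],s['force'])
E
```

```text
4.65 [0.63984621 0.20775672 0.07987525] [-14.87412986  -3.90431038  36.04532745]
```

View pics/w4.png

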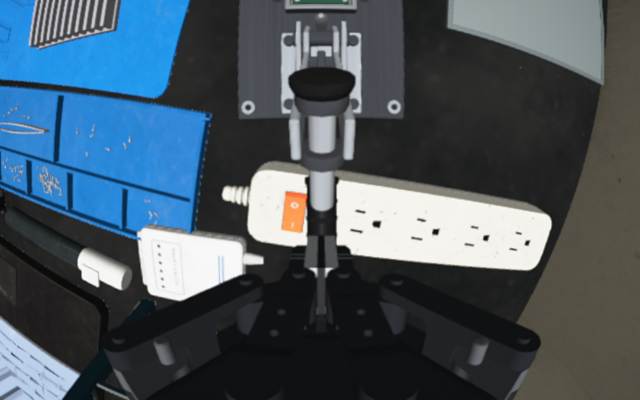

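The clamp arm stands upright (foot seen end-on at (322,85)), and the 36 N reaction says the handle is at its stop. Back off upward, then over the nest, opening.

Request:
drive_tool(
  motion=[0, 0, 0, 0, 0, 30, -1, 0, 0, 0, 0, 0, 75, -1, 0, 0, 0, 0, 0, 120, -1, 0, 0, 0, -40, 0, 150, 0.9, 0, 0, 0, -85, 0, 170, 0.9, 0, 0, 0, -130, 0, 170, 0.9, 0, 0, 0, -170, 0, 170, 0.9, 0, 0, 0, -190, 0, 170, 0.9, 0, 0, 0, -190, 0, 170, 0.9, 0, 0, 0, -190, 0, 170, 0.9],
)

```text
time_s: 5.65
eef_pos: [0.45, 0.2079, 0.2456]
tcp_rot: [0.004, 1.0, 0.0, 0.001]
force: [0.7, 0.4, 0.4]
opening: 0.0807
grasp_force: 0.0
```

```bash
python3 - <<'E'
from h import *
c=snap('wrist','w5'); s=state(); print(s['time_s'],s['eef_pos'],s['tcp_rot'],s['force'],s['opening'])
E
```

```text
5.7 [0.4504279  0.20770178 0.24540708] [4.50638851e-03 9.99989647e-01 2.23826254e-04 5.89846885e-04] [0.03137136 0.4053505  0.64536226] 0.08078618771125326
```

View pics/w5.png

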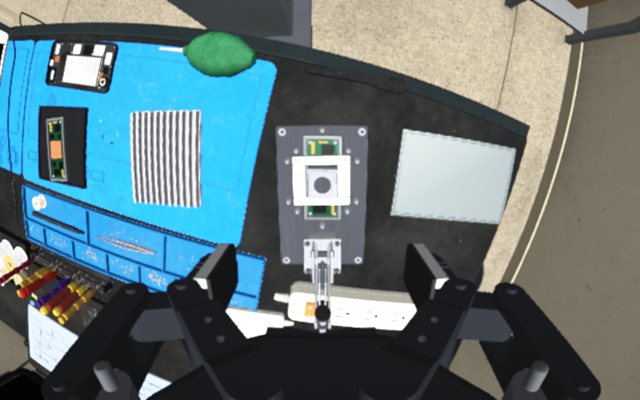

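Arm is upright; frame (322,180), block (322,184) with its round mark, rack (166,158), mat (453,175), tray (62,147) all unobstructed. Measure them.

```bash
sed -i 's/cv2.convexHull(c),near/c,near/' meas.py; cat > m3.py <<'E'
from meas import *
import sys
nb=lambda h:~((h[...,0]>90)&(h[...,0]<115)&(h[...,1]>110)&(h[...,2]>110))
masks.update(rack=nb,tray=nb,fresh=lambda h:(h[...,2]>75)&nb(h))
masks['frame']=lambda h:(h[...,1]<30)&(h[...,2]>225)
G=dict(mat=(.461,.388,.003),frame=(.456,.2085,.035),block=(.456,.2085,.055),rack=(.428,.002,.018),tray=(.398,-.207,.008),fresh=(.398,-.207,.013))
masks['block']=lambda h:(h[...,1]<60)&(h[...,2]>95)&(h[...,2]<222)
def rep(k,g,n):
    im=cv2.imread(f'pics/{n}.png');d=np.load(f'pics/{n}.npz');f=n[0]=='w'; nr=proj(d,g,f)
    try:
        q=quad(im,masks[k](M(im)),tuple(map(float,nr if k!='frame' else proj(d,(g[0]+.023,g[1],g[2]),f))))
        P=np.array([onz(d,*c,g[2],f) for c in q[0]])[:,:2]
        e=[np.linalg.norm(P[i]-P[(i+1)%4])*1e3 for i in range(4)]
        i=0 if k in('frame',) else 0
        dd=P[1]-P[0]; ee=P[2]-P[1]; y=lambda dd:np.round((np.degrees(np.arctan2(dd[1],dd[0]))+45)%90-45,2)
        print(k,n,'c',(P.mean(0)*1e3).round(1),'sides',np.round(e,1),'yaw',y(dd),y(ee)); 
        return q[0]
    except Exception as e: print(k,n,nr.round(),'fail',e)
if __name__=='__main__':
  for k,g in G.items():
    for n in sys.argv[1:]: rep(k,g,n)
E
python3 m3.py w1 w2 w5 top0; python3 - <<'E'
from m3 import *
for k in ['frame','mat','rack','fresh']:   # stereo heights
    Q=[]
    for n in ['w1','w2','w5']:
        q=rep(k,G[k],n); d=np.load(f'pics/{n}.npz')
        if q is not None: Q.append([ray(d,*c,True) for c in sorted(q.tolist(),key=lambda c:np.arctan2(*(np.array(c)-q.mean(0))))])
    for a,b in [(0,1),(0,2),(1,2)]:
        if len(Q)>b: print(k,a,b,[(tri([x,y])[0]*1e3).round(1).tolist() for x,y in zip(Q[a],Q[b])])
E
```

```text
mat w1 c [460.8 388.4] sides [111.2 170.6 111.2 171.9] yaw -6.32 -6.18
mat w2 c [461.2 393.3] sides [111.  167.8 111.3 188.6] yaw -5.96 -6.17
mat w5 c [462.1 399.6] sides [112.1 181.  114.5 203.7] yaw -5.84 -6.2
mat top0 c [462.  388.3] sides [110.3 179.9 108.8 164. ] yaw 2.12 -6.14
frame w1 c [462.8 208.5] sides [63.4 71.  62.9 69. ] yaw 1.3 1.57
frame w2 c [375.3 140.6] sides [ 64.7 478.3 756.4 323.5] yaw 1.81 23.26
frame w5 c [444.6 208.3] sides [61.9 76.1 64.7 78.2] yaw -2.48 0.6
frame top0 c [456.  207.6] sides [61.8 53.8 61.5 53.8] yaw 0.89 1.34
block w1 [294. 173.] fail OpenCV(4.12.0) /io/opencv/modules/imgproc/src/linefit.cpp:50: error: (-215:Assertion failed) count > 0 in function 'fitLine2D_wods'

block w2 c [480.2 199.5] sides [167.   97.7 182.5  99.6] yaw -0.65 -0.16
block w5 c [528.2 204.7] sides [  0.7 298.  295.9 317.3] yaw -0.52 28.68
block top0 c [481.1 203.1] sides [168.3 101.7 174.5 102.5] yaw 0.29 1.43
rack w1 c [426.3   5.8] sides [105.3 124.1 105.5 122.6] yaw -3.89 -4.47
rack w2 c [426.2   5.1] sides [122.2 100.1 123.8 101.4] yaw -4.67 -4.21
rack w5 c [426.1   5
[... 2073 characters left out ...]
0, 27.5], [482.9, -51.6, 18.5], [488.9, 58.8, 31.2], [368.2, 58.4, 5.8]]
rack 1 2 [[361.1, -38.4, 24.0], [481.5, -48.5, 23.1], [494.1, 50.3, 12.0], [368.4, 58.8, 6.8]]
fresh w1 c [ 398.9 -208.4] sides [ 45.7 102.   45.5 100.5] yaw -2.76 -3.56
fresh w2 c [ 398.5 -207.4] sides [ 45.2 100.5  46.2 103.5] yaw -6.32 -2.9
fresh w5 c [ 398.7 -210.1] sides [ 46.2 101.3  46.2 102.6] yaw -3.76 -3.04
fresh 0 1 [[346.4, -224.3, 17.0], [447.5, -231.2, 16.1], [450.1, -184.3, 18.0], [349.8, -181.4, 14.3]]
fresh 0 2 [[347.7, -216.5, 24.6], [446.7, -225.6, 21.5], [450.1, -185.2, 17.2], [350.1, -173.8, 22.8]]
fresh 1 2 [[346.2, -222.8, 19.4], [447.8, -230.0, 17.8], [449.6, -184.2, 18.1], [350.0, -179.4, 17.7]]
```

Consistent across views: rack (426, 5) yaw −4.4°, fresh carrier (399, −208) yaw −3.3°, mat (461, 388) yaw −6.2°. Heights from stereo (fresh carrier top ≈ 13–17, rack ≈ 18–23, slightly high as calibrated) fit the text. Go down on the block.

Request:
drive_tool(
  motion=[0, 0, 0, 3, 1, -45, 0.3, 0, 0, 0, 6, 1, -90, 0.3, 0, 0, 0, 6, 1, -135, 0.3, 0, 0, 0, 6, 1, -165, 0.3, 0, 0, 0, 6, 1, -180, 0.3, 0, 0, 0, 6, 1, -190, 0.3, 0, 0, 0, 6, 1, -198, 0.3, 0, 0, 0, 6, 1, -198, 0.3, 0, 0, 0, 6, 1, -198, 0.3],
)

```text
time_s: 6.6
eef_pos: [0.456, 0.2087, 0.0478]
tcp_rot: [0.005, 1.0, 0.0, 0.0]
force: [-0.8, 0.4, -0.1]
opening: 0.0559
grasp_force: 0.0
```

Request:
drive_tool(
  motion=[0, 0, 0, 0, 0, 0, -1, 0, 0, 0, 0, 0, 0, -1, 0, 0, 0, 0, 0, 0, -1, 0, 0, 0, 0, 0, 0, -1, 0, 0, 0, 0, 0, 0, -1, 0, 0, 0, 0, 0, 0, -1],
)

```text
time_s: 7.2
eef_pos: [0.456, 0.209, 0.0484]
tcp_rot: [0.004, 1.0, 0.001, 0.001]
force: [-0.5, -0.1, 5.7]
opening: 0.0318
grasp_force: 59.5
```

```bash
python3 - <<'E'
from h import *
c=snap('wrist','w6'); s=state(); print(s['time_s'],s['eef_pos'],s['tcp_rot'],s['force'],s['opening'])
E
```

```text
7.25 [0.45604232 0.20894472 0.04843445] [4.40084220e-03 9.99989804e-01 5.62223004e-04 8.41112541e-04] [-0.97157528 -0.08146827  5.44755093] 0.03160047280477366
```

View pics/w6.png

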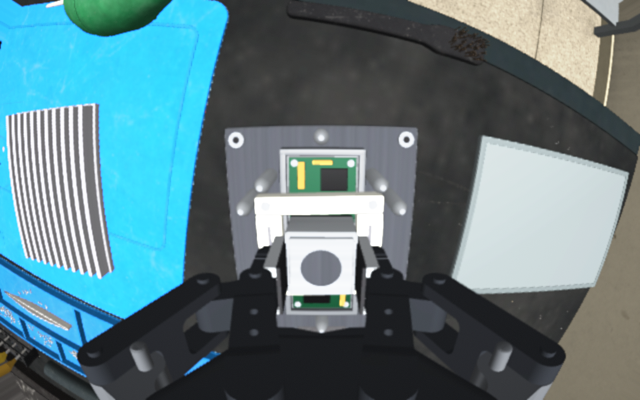

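Block is held (31.6 mm), square between the fingers; frame, pins and carrier ends visible around it. Lift straight up, take it to the mat.

Request:
drive_tool(
  motion=[0, 0, 0, 0, 0, 10, -1, 0, 0, 0, 0, 0, 25, -1, 0, 0, 0, 0, 0, 50, -1, 0, 0, 0, 0, 15, 75, -1, 0, 0, 0, 0, 50, 90, -1, 0, 0, 0, 3, 90, 90, -1, 0, 0, 0, 6, 130, 90, -1, 0, 0, 0, 10, 170, 80, -1, 0, 0, 0, 10, 205, 60, -1, 0, 0, 0, 10, 228, 40, -1],
)

```text
time_s: 8.25
eef_pos: [0.4647, 0.44, 0.0878]
tcp_rot: [0.003, 1.0, 0.001, 0.0]
force: [0.5, 0.1, -1.8]
opening: 0.0314
grasp_force: 60.2
```

Request:
drive_tool(
  motion=[0, 0, 0, 0, 0, -20, -1, 0, 0, 0, 0, 0, -40, -1, 0, 0, 0, 0, 0, -52, -1, 0, 0, 0, 0, 0, -58, -1, 0, 0, 0, 0, 0, -61, -1, 0, 0, 0, 0, 0, -61, -1, 0, 0, 0, 0, 0, -61, -1],
)

```text
time_s: 8.95
eef_pos: [0.4648, 0.4359, 0.0295]
tcp_rot: [0.005, 1.0, -0.0, -0.001]
force: [-8.6, -7.0, 19.3]
opening: 0.0314
grasp_force: 62.9
```

Request:
drive_tool(
  motion=[0, 0, 0, 0, 0, 2, -1, 0, 0, 0, 0, 0, 2, 0.3, 0, 0, 0, 0, 0, 2, 0.3, 0, 0, 0, 0, 0, 2, 0.3, 0, 0, 0, 0, 0, 20, 0.3, 0, 0, 0, 0, 0, 60, 0.9, 0, 0, 0, 0, -40, 100, 0.9, 0, 0, 0, -4, -80, 120, 0.9, 0, 0, 0, -4, -80, 120, 0.9, 0, 0, 0, -4, -80, 120, 0.9],
)

```text
time_s: 9.95
eef_pos: [0.4622, 0.3559, 0.1474]
tcp_rot: [0.005, 1.0, 0.001, 0.001]
force: [-0.1, 0.6, 0.1]
opening: 0.0811
grasp_force: 0.0
```

```bash
python3 - <<'E'
from h import *
c=snap('wrist','w7'); s=state(); print(s['time_s'],s['eef_pos'],s['tcp_rot'],s['force'],s['opening'])
E
```

```text
10.0 [0.46144854 0.3569444  0.14644713] [4.60690547e-03 9.99989270e-01 4.68906282e-04 1.29001587e-04] [-0.55435739  0.45270276 -0.19801454] 0.08095983462249667
```

View pics/w7.png

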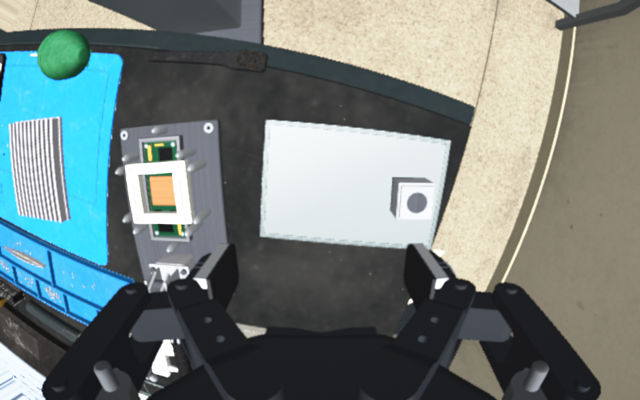

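The block stands upright on the mat at (415,200); the frame with the copper square in its window is at (160,192). Fetch the frame next.

Request:
drive_tool(
  motion=[0, 0, 0, -5, -40, 10, 0.95, 0, 0, 0, -5, -85, 10, 0.95, 0, 0, 0, -5, -125, 0, 0.95, 0, 0, 0, -5, -148, -20, 0.95, 0, 0, 0, -5, -148, -55, 0.95, 0, 0, 0, -5, -148, -85, 0.95, 0, 0, 0, -5, -148, -105, 0.95, 0, 0, 0, -5, -148, -115, 0.95, 0, 0, 0, -5, -148, -121, 0.95, 0, 0, 0, -5, -148, -121, 0.95],
)

```text
time_s: 11.0
eef_pos: [0.4562, 0.209, 0.0247]
tcp_rot: [0.004, 1.0, -0.0, -0.0]
force: [-0.8, -0.2, -0.3]
opening: 0.0834
grasp_force: 0.0
```

Request:
drive_tool(
  motion=[0, 0, 0, 0, 0, 0, -1, 0, 0, 0, 0, 0, 0, -1, 0, 0, 0, 0, 0, 0, -1, 0, 0, 0, 0, 0, 0, -1, 0, 0, 0, 0, 0, 0, -1],
)

```text
time_s: 11.5
eef_pos: [0.457, 0.209, 0.0265]
tcp_rot: [0.004, 1.0, 0.001, 0.001]
force: [-1.3, 0.4, 7.0]
opening: 0.0625
grasp_force: 65.2
```

```bash
python3 - <<'E'
from h import *
c=snap('wrist','w8'); s=state(); print(s['time_s'],s['eef_pos'],s['tcp_rot'],s['force'],s['opening'])
E
```

```text
11.55 [0.45694748 0.20899075 0.02653566] [4.39034380e-03 9.99989913e-01 5.71759002e-04 7.55673286e-04] [-1.318756   -0.88887113  7.32262267] 0.06243445197963801
```

View pics/w8.png

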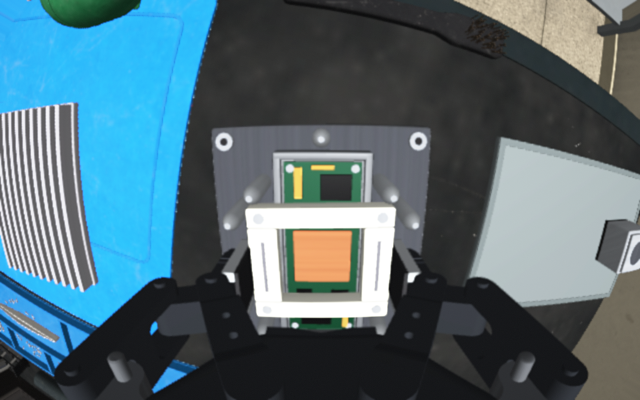

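Frame held (62.4 mm) between the pins, over the carrier with its copper square. Lift and set it on the near part of the mat.

Request:
drive_tool(
  motion=[0, 0, 0, 0, 0, 8, -1, 0, 0, 0, 0, 0, 20, -1, 0, 0, 0, 0, 0, 40, -1, 0, 0, 0, 0, 15, 65, -1, 0, 0, 0, 0, 50, 75, -1, 0, 0, 0, 0, 90, 70, -1, 0, 0, 0, 0, 125, 50, -1, 0, 0, 0, 0, 137, 25, -1, 0, 0, 0, 0, 137, 5, -1, 0, 0, 0, 0, 137, -5, -1],
)

```text
time_s: 12.55
eef_pos: [0.4556, 0.3457, 0.0195]
tcp_rot: [0.004, 1.0, -0.001, -0.001]
force: [-0.0, -0.9, -1.5]
opening: 0.0619
grasp_force: 65.8
```

Request:
drive_tool(
  motion=[0, 0, 0, 0, 0, -7, -1, 0, 0, 0, 0, 0, -10, -1, 0, 0, 0, 0, 0, -13, -1, 0, 0, 0, 0, 0, -13, -1, 0, 0, 0, 0, 0, -13, -1],
)

```text
time_s: 13.05
eef_pos: [0.4566, 0.3451, 0.0114]
tcp_rot: [0.005, 1.0, 0.0, 0.0]
force: [-10.4, -7.8, 34.3]
opening: 0.0624
grasp_force: 84.6
```

Fingertips touch the mat before the frame does; relieve, then release.

Request:
drive_tool(
  motion=[0, 0, 0, 0, 0, 3, -1, 0, 0, 0, 0, 0, 4, -1, 0, 0, 0, 0, 0, 4, 0.6, 0, 0, 0, 0, 0, 4, 0.9, 0, 0, 0, 0, 0, 4, 0.95, 0, 0, 0, 0, 0, 4, 0.95, 0, 0, 0, 0, 0, 30, 0.95, 0, 0, 0, 0, -10, 75, 0.95, 0, 0, 0, 0, -20, 120, 0.95, 0, 0, 0, 0, -20, 120, 0.95],
)

```text
time_s: 14.05
eef_pos: [0.4596, 0.3261, 0.133]
tcp_rot: [0.005, 1.0, 0.003, 0.004]
force: [0.6, 0.1, 0.4]
opening: 0.0829
grasp_force: 0.0
```

```bash
python3 - <<'E'
from h import *
c=snap('wrist','w9'); s=state(); print(s['time_s'],s['eef_pos'],s['tcp_rot'],s['force'],s['opening'])
E
```

```text
14.1 [0.45820175 0.32603411 0.13037046] [0.00494845 0.99998355 0.00183079 0.00225163] [-1.27730726 -0.446073   -1.09534588] 0.08323309949316778
```

View pics/w9.png

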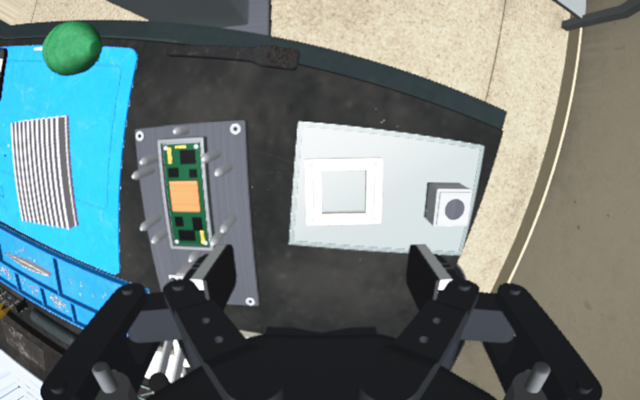

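Frame lies flat on the mat at (344,190), block at (450,205), 100 mm apart; bonded carrier bare in the nest. Move over the nest for a reference view (numeric only).

Request:
drive_tool(
  motion=[0, 0, 0, 0, -40, 0, 0.3, 0, 0, 0, 0, -80, 0, 0.3, 0, 0, 0, 0, -117, 0, 0.3, 0, 0, 0, 0, -117, 0, 0.3, 0, 0, 0, 0, -117, 0, 0.3, 0, 0, 0, 0, -117, 0, 0.3],
)

```text
time_s: 14.7
eef_pos: [0.456, 0.2097, 0.1267]
tcp_rot: [0.004, 1.0, 0.0, -0.0]
force: [0.3, -0.4, 0.6]
opening: 0.0556
grasp_force: 0.0
```

```bash
cat > cop.py <<'E'
from meas import *
def carrier(n,zb,near=None):
    """copper-square centroid and green-board minAreaRect, on planes zb+7"""
    im=cv2.imread(f'pics/{n}.png'); d=np.load(f'pics/{n}.npz'); h=M(im)
    cu=((h[...,0]<20)&(h[...,1]>110)&(h[...,2]>130)).astype(np.uint8)
    gr=((h[...,0]>50)&(h[...,0]<85)&(h[...,1]>100)).astype(np.uint8)
    N,l,s,c=cv2.connectedComponentsWithStats(cu); best=[i for i in range(1,N) if s[i,4]>60]
    out=[]
    for i in best:
        p=onz(d,*c[i],zb+.007,True); out.append((s[i,4],c[i].round(1),(p*1e3).round(1)))
    return out
E
python3 - <<'E'
from cop import *
snap('wrist','w10'); s=state(); print(s['time_s'],s['eef_pos'],s['tcp_rot'],s['opening']); print(carrier('w10',.016))
E
```

```text
14.75 [0.4560605  0.20990404 0.12675124] [ 3.47182714e-03  9.99993910e-01  6.06561978e-05 -3.49528652e-04] 0.0555135250399458
[(np.int32(1173), array([320.8, 201.4]), array([455.4, 209.6,  23. ]))]
```

Copper centre measured at (455.4, 209.6), 1 mm from the TCP axis: agrees with the plate. Descend and grip the carrier.

Request:
drive_tool(
  motion=[0, 0, 0, 0, -0.5, -40, 0.3, 0, 0, 0, 0, -0.5, -75, 0.3, 0, 0, 0, 0, -0.5, -92, 0.3, 0, 0, 0, 0, -0.5, -100, 0.3, 0, 0, 0, 0, -0.5, -100, 0.3, 0, 0, 0, 0, -0.5, -100, 0.3],
)

```text
time_s: 15.35
eef_pos: [0.4568, 0.2088, 0.0279]
tcp_rot: [0.004, 1.0, 0.0, 0.0]
force: [-0.1, 0.2, 0.3]
opening: 0.0557
grasp_force: 0.0
```

Request:
drive_tool(
  motion=[0, 0, 0, 0, 0, 0, -1, 0, 0, 0, 0, 0, 0, -1, 0, 0, 0, 0, 0, 0, -1, 0, 0, 0, 0, 0, 0, -1, 0, 0, 0, 0, 0, 0, -1],
)

```text
time_s: 15.85
eef_pos: [0.4571, 0.2087, 0.0288]
tcp_rot: [0.004, 1.0, 0.001, 0.001]
force: [-2.5, -0.2, 5.9]
opening: 0.042
grasp_force: 60.5
```

Carrier held (42.0 mm). Lift level and carry it over the rack, turning to the fins' −4.4°.

Request:
drive_tool(
  motion=[0, 0, 0, 0, 0, 8, -1, 0, 0, 0, 0, 0, 22, -1, 0, 0, 0, 0, 0, 45, -1, 0, 0, 0, 0, -15, 65, -1, 0, 0, -0.01, -3, -45, 75, -1, 0, 0, -0.03, -10, -85, 75, -1, 0, 0, -0.05, -18, -125, 75, -1, 0, 0, -0.07, -25, -165, 65, -1, 0, 0, -0.07, -29, -195, 50, -1, 0, 0, -0.07, -29, -204, 30, -1],
)

```text
time_s: 16.85
eef_pos: [0.4274, 0.0008, 0.0584]
tcp_rot: [0.042, 0.999, -0.0, 0.001]
force: [1.2, 1.2, -2.3]
opening: 0.0413
grasp_force: 61.2
```

Request:
drive_tool(
  motion=[0, 0, 0, 0, 0, -10, -1, 0, 0, 0, 0, 0, -17, -1, 0, 0, 0, 0, 0, -20, -1, 0, 0, 0, 0, 0, -22, -1, 0, 0, 0, 0, 0, -23, -1, 0, 0, 0, 0, 0, -23, -1],
)

```text
time_s: 17.45
eef_pos: [0.4276, 0.0045, 0.0345]
tcp_rot: [0.039, 0.999, 0.0, 0.0]
force: [-0.3, 0.7, -1.3]
opening: 0.0418
grasp_force: 61.2
```

```bash
python3 - <<'E'
from cop import *
snap('wrist','w11'); s=state(); print(s['time_s'],s['eef_pos'],s['tcp_rot'],s['force'],s['opening']); print(carrier('w11',.018))
E
```

```text
17.5 [0.4276195  0.00442039 0.03455914] [3.90706392e-02 9.99236423e-01 9.23029332e-05 2.20133764e-04] [ 0.47376673 -0.48525388 -1.04219887] 0.041234076856454985
[(np.int32(97), array([26.6, 26.1]), array([ 265. , -179.4,   25. ])), (np.int32(123), array([122.9,  45.2]), array([308.4, -89.9,  25. ])), (np.int32(705), array([ 35.7, 215.6]), array([ 395.9, -191. ,   25. ])), (np.int32(2861), array([320.8, 252.8]), array([427.4,   4.5,  25. ]))]
```

Request:
drive_tool(
  motion=[0, 0, 0, 0, 0, -1, -1, 0, 0, 0, 0, 0, -2, -1, 0, 0, 0, 0, 0, -2, -1],
)

```text
time_s: 17.8
eef_pos: [0.4277, 0.0043, 0.0337]
tcp_rot: [0.039, 0.999, 0.0, 0.0]
force: [-5.8, 0.9, 22.8]
opening: 0.0416
grasp_force: 63.7
```

Request:
drive_tool(
  motion=[0, 0, 0, 0, 0, -1, -1, 0, 0, 0, 0, 0, -2, -1, 0, 0, 0, 0, 0, -2, -1],
)

```text
time_s: 18.1
eef_pos: [0.4278, 0.0043, 0.0334]
tcp_rot: [0.04, 0.999, 0.001, 0.001]
force: [-13.8, 0.6, 56.6]
opening: 0.0418
grasp_force: 67.6
```

Contact at TCP z ≈ 34; relieve the pressure and let go.

Request:
drive_tool(
  motion=[0, 0, 0, 0, 0, 3, -1, 0, 0, 0, 0, 0, 4, 0, 0, 0, 0, 0, 0, 4, 0.25, 0, 0, 0, 0, 0, 4, 0.3, 0, 0, 0, 0, 0, 4, 0.3, 0, 0, 0, 0, 0, 20, 0.3, 0, 0, 0, 0, 0, 50, 0.3, 0, 0, 0, 0, 0, 90, 0.3, 0, 0, 0, 0, 0, 90, 0.3, 0, 0, 0, 0, 0, 90, 0.3],
)

```text
time_s: 19.1
eef_pos: [0.4279, 0.0043, 0.1208]
tcp_rot: [0.039, 0.999, 0.0, 0.001]
force: [-1.6, -0.0, -0.5]
opening: 0.0555
grasp_force: 0.0
```

```bash
python3 - <<'E'
from cop import *
snap('wrist','w12'); s=state(); print(s['time_s'],s['eef_pos'],s['tcp_rot'],s['force'],s['opening']); print(carrier('w12',.018))
E
```

```text
19.15 [0.42710961 0.00417517 0.11994169] [ 3.92724422e-02  9.99228532e-01  6.49832558e-05 -1.06676661e-04] [-0.5224433   0.23330989  0.43992817] 0.055512424384328164
[(np.int32(84), array([91.4, 40.5]), array([ 261.1, -187.7,   25. ])), (np.int32(69), array([182.1,  62.7]), array([306. , -93.7,  25. ])), (np.int32(583), array([ 99.7, 187.7]), array([ 396.8, -196.1,   25. ])), (np.int32(1237), array([320.2, 203.5]), array([427. ,   3.9,  25. ]))]
```

View pics/w12.png

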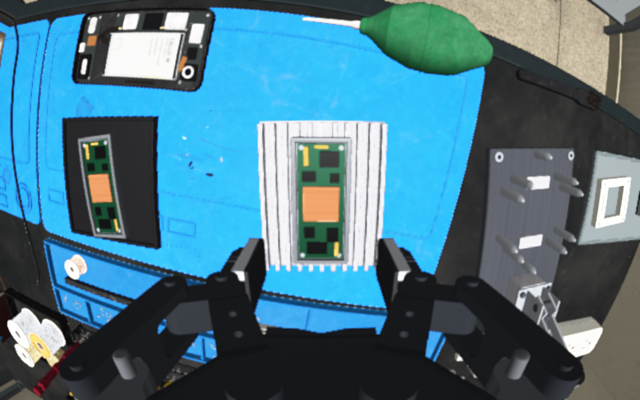

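Bonded carrier lies lengthwise on the fins at (322,200), well within the rack; nest empty at (535,215). On to the fresh board.

Request:
drive_tool(
  motion=[0, 0, 0, 0, -40, 10, 0.3, 0, 0, 0.01, -5, -85, 10, 0.3, 0, 0, 0.02, -15, -130, 10, 0.3, 0, 0, 0.02, -25, -175, 5, 0.3, 0, 0, 0.02, -28, -212, -5, 0.3, 0, 0, 0.02, -28, -212, -5, 0.3, 0, 0, 0.02, -28, -212, -5, 0.3, 0, 0, 0.02, -28, -212, -5, 0.3],
)

```text
time_s: 19.95
eef_pos: [0.3991, -0.2067, 0.1145]
tcp_rot: [0.029, 1.0, 0.0, -0.001]
force: [0.5, 0.2, -0.6]
opening: 0.0555
grasp_force: 0.0
```

```bash
python3 - <<'E'
from cop import *
snap('wrist','w13'); s=state(); print(s['time_s'],s['eef_pos'],s['tcp_rot'],s['opening'])
def out(n,zb,c0):
    print(n,carrier(n,zb))
    im=cv2.imread(f'pics/{n}.png'); d=np.load(f'pics/{n}.npz'); h=M(im)
    m=((h[...,0]>50)&(h[...,0]<85)&(h[...,1]>100)).astype(np.uint8)
    x,y=map(int,proj(d,c0,True)); w=np.zeros_like(m); w[max(0,y-90):y+90,x-45:x+45]=1
    v,u=np.nonzero(m*w); P=np.array([onz(d,a,b,zb+.007,True)[:2] for a,b in zip(u,v)],np.float32)*1e3
    (c,sz,a)=cv2.minAreaRect(P); print('green rect',np.round(c,1),np.round(sz,1),round((a+45)%90-45,2), 'mean',P.mean(0).round(1))
out('w10',.016,(.456,.209,.023)); out('w13',.004,(.399,-.208,.011)); out('w12',.018,(.427,.004,.025))
E
```

```text
20.0 [ 0.39937697 -0.20647547  0.11474728] [ 2.83817319e-02  9.99596861e-01  4.08027059e-04 -6.53314207e-04] 0.055490390700612666
w10 [(np.int32(1173), array([320.8, 201.4]), array([455.4, 209.6,  23. ]))]
green rect [455.7 209.5] [33.9 89.7] -0.85 mean [455.8 208.8]
w13 [(np.int32(196), array([314.5,  18.1]), array([ 254.5, -203.1,   11. ])), (np.int32(83), array([446.2,  77.7]), array([ 302.9, -101.9,   11. ])), (np.int32(1185), array([323. , 202.6]), array([ 399.4, -205. ,   11. ])), (np.int32(588), array([550.2, 222.2]), array([433.8,  21.7,  11. ]))]
green rect [ 399.9 -204.8] [34.6 90.6] -3.45 mean [ 399.8 -205. ]
w12 [(np.int32(84), array([91.4, 40.5]), array([ 261.1, -187.7,   25. ])), (np.int32(69), array([182.1,  62.7]), array([306. , -93.7,  25. ])), (np.int32(583), array([ 99.7, 187.7]), array([ 396.8, -196.1,   25. ])), (np.int32(1237), array([320.2, 203.5]), array([427. ,   3.9,  25. ]))]
green rect [427.    4.2] [34.5 91. ] -4.79 mean [426.2   3.7]
```

Fresh carrier: centre (399.6, −204.9), yaw −3.45°, green board 34.6×90.6 as on the bonded one. Grip it.

Request:
drive_tool(
  motion=[0, 0, 0, 0, 2, -40, 0.3, 0, 0, 0, 0, 2, -75, 0.3, 0, 0, 0, 0, 2, -90, 0.3, 0, 0, 0, 0, 2, -97, 0.3, 0, 0, 0, 0, 2, -97, 0.3, 0, 0, 0, 0, 2, -97, 0.3],
)

```text
time_s: 20.6
eef_pos: [0.4, -0.2057, 0.019]
tcp_rot: [0.029, 1.0, -0.0, 0.0]
force: [0.4, -0.2, 0.5]
opening: 0.0555
grasp_force: 0.0
```

Request:
drive_tool(
  motion=[0, 0, 0, 0, 0, 0, -1, 0, 0, 0, 0, 0, 0, -1, 0, 0, 0, 0, 0, 0, -1, 0, 0, 0, 0, 0, 0, -1, 0, 0, 0, 0, 0, 0, -1],
)

```text
time_s: 21.1
eef_pos: [0.4002, -0.2059, 0.0197]
tcp_rot: [0.029, 1.0, 0.0, 0.001]
force: [-1.6, 2.4, 9.4]
opening: 0.0419
grasp_force: 59.6
```

Request:
drive_tool(
  motion=[0, 0, 0, 0, 0, 10, -1, 0, 0, 0, 0, 0, 30, -1, 0, 0, 0, 0, 0, 60, -1, 0, 0, 0, 0, 0, 90, -1, 0, 0, 0.01, 10, 40, 90, -1, 0, 0, 0.02, 20, 85, 90, -1, 0, 0, 0.03, 30, 130, 90, -1, 0, 0, 0.04, 40, 175, 90, -1, 0, 0, 0.045, 45, 220, 90, -1, 0, 0, 0.05, 50, 265, 90, -1],
)

```text
time_s: 22.1
eef_pos: [0.4497, 0.0609, 0.1096]
tcp_rot: [0.004, 1.0, 0.0, 0.001]
force: [1.2, -0.3, -0.9]
opening: 0.0418
grasp_force: 61.5
```

Request:
drive_tool(
  motion=[0, 0, 0, 2, 40, 0, -1, 0, 0, 0, 4, 85, 0, -1, 0, 0, 0, 6, 125, 0, -1, 0, 0, 0, 7, 148, 0, -1, 0, 0, 0, 7, 148, -20, -1, 0, 0, 0, 7, 148, -40, -1, 0, 0, 0, 7, 148, -40, -1, 0, 0, 0, 7, 148, -40, -1, 0, 0, 0, 7, 148, -40, -1],
)

```text
time_s: 23.0
eef_pos: [0.4571, 0.2071, 0.0696]
tcp_rot: [0.005, 1.0, 0.0, 0.001]
force: [1.0, 0.2, -2.3]
opening: 0.0416
grasp_force: 61.4
```

```bash
python3 - <<'E'
from cop import *
snap('wrist','w14'); s=state(); print(s['time_s'],s['eef_pos'],s['tcp_rot'],s['force'],s['opening']); zb=s['eef_pos'][2]-.0165; print(carrier('w14',zb)); 
im=cv2.imread('pics/w14.png');d=np.load('pics/w14.npz');h=M(im); m=((h[...,0]>50)&(h[...,0]<85)&(h[...,1]>100)).astype(np.uint8); m[:120]=0; m[:,:220]=0; m[:,420:]=0
v,u=np.nonzero(m); P=np.array([onz(d,a,b,zb+.007,True)[:2] for a,b in zip(u,v)],np.float32)*1e3; print(cv2.minAreaRect(P))
# screws
g=cv2.cvtColor(im,cv2.COLOR_BGR2GRAY).astype(float)
for p in [(.4006,.1623,.0137),(.4015,.2565,.0137)]:
    U,V=proj(d,p,True).round().astype(int); w=g[V-8:V+9,U-8:U+9]; w=np.clip(w-np.median(w)-30,0,None); yy,xx=np.mgrid[V-8:V+9,U-8:U+9]; c=((w*xx).sum()/w.sum(),(w*yy).sum()/w.sum()); print((U,V),np.round(c,1),(onz(d,*c,.0137,True)*1e3).round(1))
E
```

```text
23.05 [0.45714565 0.20714182 0.0695763 ] [4.65117673e-03 9.99988711e-01 4.74231281e-04 8.48438184e-04] [-0.22113799  0.44843012 -0.45501354] 0.041392497499755584
[(np.int32(416), array([ 56.1, 186.4]), array([419. ,  41.3,  60.1])), (np.int32(514), array([323.6, 255.1]), array([458.2, 208.4,  60.1]))]
((457.12554931640625, 207.0113525390625), (35.13978958129883, 93.01868438720703), 89.4151611328125)
(np.int64(247), np.int64(135)) [247.4 135.1] [400.5 162.5  13.7]
(np.int64(400), np.int64(136)) [399.7 134.6] [401.  256.3  13.7]
```

Screws re-measured within 0.5 mm of before. Correct by (−0.5, +1.8) and lower, watching the force.

Request:
drive_tool(
  motion=[0, 0, 0, -0.5, 2, -8, -1, 0, 0, 0, -0.5, 2, -16, -1, 0, 0, 0, -0.5, 2, -24, -1, 0, 0, 0, -0.5, 2, -30, -1, 0, 0, 0, -0.5, 2, -33, -1, 0, 0, 0, -0.5, 2, -34, -1, 0, 0, 0, -0.5, 2, -34, -1],
)

```text
time_s: 23.75
eef_pos: [0.4559, 0.209, 0.0341]
tcp_rot: [0.004, 1.0, -0.0, -0.0]
force: [0.2, 0.6, -0.7]
opening: 0.0418
grasp_force: 61.5
```

Request:
drive_tool(
  motion=[0, 0, 0, 0, 0, -1, -1, 0, 0, 0, 0, 0, -1.5, -1, 0, 0, 0, 0, 0, -1.5, -1],
)

```text
time_s: 24.05
eef_pos: [0.456, 0.2091, 0.0329]
tcp_rot: [0.004, 1.0, 0.0, 0.0]
force: [-0.8, 0.2, -1.6]
opening: 0.0421
grasp_force: 61.5
```

Request:
drive_tool(
  motion=[0, 0, 0, 0, 0, -0.5, -1, 0, 0, 0, 0, 0, -1, -1, 0, 0, 0, 0, 0, -1, -1],
)

```text
time_s: 24.35
eef_pos: [0.4559, 0.2091, 0.0318]
tcp_rot: [0.004, 1.0, 0.0, -0.0]
force: [-0.7, -0.4, -0.3]
opening: 0.0416
grasp_force: 61.5
```

Request:
drive_tool(
  motion=[0, 0, 0, 0, 0, -0.5, -1, 0, 0, 0, 0, 0, -1, -1, 0, 0, 0, 0, 0, -1, -1],
)

```text
time_s: 24.65
eef_pos: [0.4559, 0.209, 0.0307]
tcp_rot: [0.004, 1.0, -0.0, -0.0]
force: [0.7, -0.2, -0.9]
opening: 0.0417
grasp_force: 61.5
```

Request:
drive_tool(
  motion=[0, 0, 0, 0, 0, -0.5, -1, 0, 0, 0, 0, 0, -1, -1, 0, 0, 0, 0, 0, -1, -1],
)

```text
time_s: 24.95
eef_pos: [0.4558, 0.209, 0.0297]
tcp_rot: [0.004, 1.0, -0.0, -0.0]
force: [-1.3, -0.4, -1.4]
opening: 0.0415
grasp_force: 61.5
```

Request:
drive_tool(
  motion=[0, 0, 0, 0, 0, -0.5, -1, 0, 0, 0, 0, 0, -1, -1, 0, 0, 0, 0, 0, -1, -1],
)

```text
time_s: 25.25
eef_pos: [0.4559, 0.2091, 0.0288]
tcp_rot: [0.004, 1.0, 0.0, 0.0]
force: [-0.6, 1.0, 1.0]
opening: 0.0414
grasp_force: 61.6
```

Request:
drive_tool(
  motion=[0, 0, 0, 0, 0, -0.5, -1, 0, 0, 0, 0, 0, -1, -1, 0, 0, 0, 0, 0, -1, -1],
)

```text
time_s: 25.55
eef_pos: [0.4559, 0.2091, 0.0287]
tcp_rot: [0.004, 1.0, 0.0, 0.0]
force: [-4.4, -1.8, 13.7]
opening: 0.0416
grasp_force: 63.0
```

Seated: contact at TCP z 28.8, exactly where the bonded board was gripped. Release, rise and compare with the reference view.

Request:
drive_tool(
  motion=[0, 0, 0, 0, 0, 1, -1, 0, 0, 0, 0, 0, 1, 0, 0, 0, 0, 0, 0, 1, 0.3, 0, 0, 0, 0, 0, 1, 0.3, 0, 0, 0, 0, 0, 1, 0.3, 0, 0, 0, 0, 0, 20, 0.3, 0, 0, 0, 0, 0, 60, 0.9, 0, 0, 0, 0, 0, 99, 0.9, 0, 0, 0, 0, 0, 99, 0.9, 0, 0, 0, 0, 0, 99, 0.9],
)

```text
time_s: 26.55
eef_pos: [0.4563, 0.2094, 0.1277]
tcp_rot: [0.004, 1.0, 0.001, 0.001]
force: [-0.4, -0.8, -1.2]
opening: 0.0806
grasp_force: 0.0
```

```bash
cat > chk.py <<'E'
from cop import *
def green(n,zb,c0):
    im=cv2.imread(f'pics/{n}.png'); d=np.load(f'pics/{n}.npz'); h=M(im)
    m=((h[...,0]>50)&(h[...,0]<85)&(h[...,1]>100)).astype(np.uint8)
    x,y=map(int,proj(d,c0,True)); w=np.zeros_like(m); w[max(0,y-90):y+90,x-45:x+45]=1
    v,u=np.nonzero(m*w); P=np.array([onz(d,a,b,zb+.007,True)[:2] for a,b in zip(u,v)],np.float32)*1e3
    c,sz,a=cv2.minAreaRect(P); return np.round(c,1),np.round(sz,1),round((a+45)%90-45,2)
def fr(n,z,c0,zt):
    im=cv2.imread(f'pics/{n}.png'); d=np.load(f'pics/{n}.npz'); h=M(im)
    m=(h[...,1]<22)&(h[...,2]>zt)
    x,y=map(int,proj(d,c0,True)); w=np.zeros(m.shape,bool); w[max(0,y-60):y+60,max(0,x-60):x+60]=1
    N,l,s,c=cv2.connectedComponentsWithStats((m&w).astype(np.uint8)); i=1+np.argmax(s[1:,4]); v,u=np.nonzero(l==i)
    P=np.array([onz(d,a,b,z,True)[:2] for a,b in zip(u,v)],np.float32)*1e3; c,sz,a=cv2.minAreaRect(P); return np.round(c,1),np.round(sz,1),round((a+45)%90-45,2)
E
python3 - <<'E'
from chk import *
snap('wrist','w15'); s=state(); print(s['time_s'],s['eef_pos'],s['tcp_rot'],s['opening']); print([c for c in carrier('w15',.016) if c[0]>900]); print(green('w15',.016,(.456,.209,.023)))
for n in['w9','w15','w10']:
    for t in (225,240): print(n,t,fr(n,.016,(.4565,.346,.016),t))
E
```

```text
26.6 [0.45563504 0.2090487  0.12666385] [ 4.34496610e-03  9.99990556e-01  9.68464901e-05 -1.31309734e-05] 0.08105875535874203
[(np.int32(1176), array([320.1, 198.5]), array([454., 209.,  23.]))]
(array([454.4, 209.1]), array([33.7, 89. ]), -1.0)
w9 225 (array([457. , 350.6]), array([102.5,  99.3]), 0.04)
w9 240 (array([445.5, 350.1]), array([89.8, 78.9]), -0.31)
w15 225 (array([455.3, 367.2]), array([135.5, 102.9]), -5.58)
w15 240 (array([456.2, 346.1]), array([57.5, 66.1]), 1.12)
w10 225 (array([454. , 356.1]), array([109.8,  98.8]), -3.59)
w10 240 (array([456.1, 345.9]), array([57.1, 65.6]), 0.97)
```

Fresh board is seated: same apparent size as the bonded one, within ~1.3 mm of its place (play 2.5). The frame on the mat measures 57×66 at (456.1, 346.0). Fetch it.

Request:
drive_tool(
  motion=[0, 0, 0, 1, 40, 0, 0.95, 0, 0, 0, 1, 85, 0, 0.95, 0, 0, 0, 1, 120, -20, 0.95, 0, 0, 0, 1, 137, -55, 0.95, 0, 0, 0, 1, 137, -85, 0.95, 0, 0, 0, 1, 137, -105, 0.95, 0, 0, 0, 1, 137, -113, 0.95, 0, 0, 0, 1, 137, -113, 0.95, 0, 0, 0, 1, 137, -113, 0.95],
)

```text
time_s: 27.5
eef_pos: [0.4572, 0.346, 0.0141]
tcp_rot: [0.005, 1.0, 0.0, 0.0]
force: [-0.3, 0.6, -0.5]
opening: 0.0831
grasp_force: 0.0
```

Request:
drive_tool(
  motion=[0, 0, 0, 0, 0, 0, -1, 0, 0, 0, 0, 0, 0, -1, 0, 0, 0, 0, 0, 0, -1, 0, 0, 0, 0, 0, 0, -1, 0, 0, 0, 0, 0, 0, -1],
)

```text
time_s: 28.0
eef_pos: [0.4576, 0.3465, 0.0156]
tcp_rot: [0.004, 1.0, 0.001, 0.001]
force: [-2.0, -0.9, 6.5]
opening: 0.0621
grasp_force: 64.5
```

Request:
drive_tool(
  motion=[0, 0, 0, 0, 0, 10, -1, 0, 0, 0, 0, 0, 35, -1, 0, 0, 0, 0, 0, 70, -1, 0, 0, 0, 0, -20, 85, -1, 0, 0, 0, 0, -60, 90, -1, 0, 0, 0, 0, -100, 85, -1, 0, 0, 0, 0, -130, 70, -1, 0, 0, 0, 0, -137, 55, -1, 0, 0, 0, 0, -137, 48, -1, 0, 0, 0, 0, -137, 48, -1],
)

```text
time_s: 29.0
eef_pos: [0.4567, 0.2096, 0.0618]
tcp_rot: [0.004, 1.0, 0.0, -0.0]
force: [-0.3, -0.0, -0.7]
opening: 0.0618
grasp_force: 65.7
```

Request:
drive_tool(
  motion=[0, 0, 0, 0, 0, 0, -1, 0, 0, 0, 0, 0, 0, -1],
)

```text
time_s: 29.2
eef_pos: [0.4572, 0.2103, 0.0625]
tcp_rot: [0.004, 1.0, 0.0, 0.0]
force: [-0.6, 0.0, -0.4]
opening: 0.0617
grasp_force: 65.7
```

```bash
python3 - <<'E'
from chk import *
snap('wrist','w16'); s=state(); print(s['time_s'],s['eef_pos'],s['tcp_rot'],s['force'],s['opening']); 
for t in (225,240): print(fr('w16',.060,(.457,.209,.06),t))
for t in (225,240): print('nest ref w8',fr('w8',.035,(.457,.209,.035),t))
E
```

```text
29.25 [0.45719834 0.21015293 0.06240249] [3.72319566e-03 9.99992885e-01 3.99301506e-04 4.55448704e-04] [-0.60974127  0.3123598  -0.45351898] 0.06199978514239922
(array([457. , 208.4]), array([57.6, 62.1]), 0.44)
(array([457. , 208.6]), array([57.3, 62. ]), 0.12)
nest ref w8 (array([456.1, 208.6]), array([58.8, 55.2]), -0.29)
nest ref w8 (array([456. , 208.7]), array([58.8, 55. ]), -0.38)
```

Frame is square over the pins, 57×62 seen; correct (−0.5, −1.2) and lower.

Request:
drive_tool(
  motion=[0, 0, 0, -0.5, -1.2, -5, -1, 0, 0, 0, -0.5, -1.2, -10, -1, 0, 0, 0, -0.5, -1.2, -15, -1, 0, 0, 0, -0.5, -1.2, -20, -1, 0, 0, 0, -0.5, -1.2, -24, -1, 0, 0, 0, -0.5, -1.2, -25, -1, 0, 0, 0, -0.5, -1.2, -25, -1],
)

```text
time_s: 29.95
eef_pos: [0.4563, 0.2078, 0.0365]
tcp_rot: [0.004, 1.0, -0.0, -0.0]
force: [-0.5, 0.0, -0.8]
opening: 0.0618
grasp_force: 65.7
```

Request:
drive_tool(
  motion=[0, 0, 0, 0, 0, -0.5, -1, 0, 0, 0, 0, 0, -1, -1, 0, 0, 0, 0, 0, -1, -1],
)

```text
time_s: 30.25
eef_pos: [0.4564, 0.2079, 0.0359]
tcp_rot: [0.004, 1.0, 0.0, 0.0]
force: [0.4, 0.3, -1.6]
opening: 0.0622
grasp_force: 65.7
```

Request:
drive_tool(
  motion=[0, 0, 0, 0, 0.8, -1, -1, 0, 0, 0, 0, 0.8, -1.5, -1, 0, 0, 0, 0, 0.8, -1.5, -1],
)

```text
time_s: 30.55
eef_pos: [0.4565, 0.2089, 0.0346]
tcp_rot: [0.004, 1.0, 0.0, 0.0]
force: [-0.0, -0.4, 3.6]
opening: 0.0612
grasp_force: 66.1
```

Request:
drive_tool(
  motion=[0, 0, 0, 0, 0, -0.5, -1, 0, 0, 0, 0, 0, -1, -1, 0, 0, 0, 0, 0, -1, -1],
)

```text
time_s: 30.85
eef_pos: [0.4565, 0.2089, 0.0344]
tcp_rot: [0.004, 1.0, 0.0, 0.0]
force: [-4.4, -2.0, 16.7]
opening: 0.0619
grasp_force: 67.6
```

Request:
drive_tool(
  motion=[0, 0, 0, 0, 0, -0.5, -1, 0, 0, 0, 0, 0, -1, -1, 0, 0, 0, 0, 0, -1, -1],
)

```text
time_s: 31.15
eef_pos: [0.4565, 0.2089, 0.0343]
tcp_rot: [0.004, 1.0, 0.001, 0.0]
force: [-8.0, -2.4, 29.0]
opening: 0.062
grasp_force: 69.0
```

Contact at the predicted 34.6 with stiff reaction: frame is down. Release, rise, check.

Request:
drive_tool(
  motion=[0, 0, 0, 0, 0, 2, -1, 0, 0, 0, 0, 0, 2, 0.6, 0, 0, 0, 0, 0, 2, 0.95, 0, 0, 0, 0, 0, 2, 0.95, 0, 0, 0, 0, 0, 2, 0.95, 0, 0, 0, 0, 0, 25, 0.95, 0, 0, 0, 0, 0, 60, 0.95, 0, 0, 0, 0, 0, 94, 0.95, 0, 0, 0, 0, 0, 94, 0.95, 0, 0, 0, 0, 0, 94, 0.95],
)

```text
time_s: 32.15
eef_pos: [0.4567, 0.2089, 0.1268]
tcp_rot: [0.004, 1.0, 0.001, 0.001]
force: [-0.0, -0.2, -0.1]
opening: 0.0831
grasp_force: 0.0
```

```bash
python3 - <<'E'
from chk import *
snap('wrist','w17'); s=state(); print(s['time_s'],s['eef_pos'],s['tcp_rot'],s['opening'])
for t in (225,240): print('frame',fr('w17',.035,(.457,.209,.035),t), 'was', fr('w7',.035,(.457,.209,.035),t),fr('w5',.035,(.457,.209,.035),t))
print([c for c in carrier('w17',.016) if c[0]>300],[c for c in carrier('w7',.016) if c[0]>300])
# block dark disc on top, z of block top ~36
for n in ['w17','w15','w9']:
    im=cv2.imread(f'pics/{n}.png'); d=np.load(f'pics/{n}.npz'); g=cv2.cvtColor(im,cv2.COLOR_BGR2GRAY)
    x,y=map(int,proj(d,(.466,.437,.036),True)); 
    if not(20<x<620): print(n,x,y); continue
    r=g[y-25:y+25,x-25:x+25]; m=(r<105).astype(np.uint8); N,l,st,c=cv2.connectedComponentsWithStats(m)
    for i in range(1,N):
        if 20<st[i,4]<900: print(n,st[i,4],st[i,2:4],(onz(d,c[i][0]+x-25,c[i][1]+y-25,.036,True)*1e3).round(1))
E
```

```text
32.2 [0.45606563 0.20862808 0.12587372] [ 4.31888455e-03  9.99990659e-01 -1.98125767e-05 -1.67533647e-04] 0.08345826133325317
frame (array([455.2, 208.7]), array([65. , 56.9]), -0.41) was (array([455.5, 208.1]), array([57.4, 65.3]), 0.18) (array([455.8, 208. ]), array([58., 64.]), 0.7)
frame (array([455. , 208.6]), array([56.6, 64.5]), 0.35) was (array([455.3, 208.1]), array([56.6, 65. ]), 0.7) (array([455.5, 208.1]), array([56.1, 64. ]), 0.34)
[(np.int32(654), array([ 96.5, 172.6]), array([426.7,  -1.5,  23. ])), (np.int32(1185), array([321. , 198.5]), array([454. , 209.2,  23. ]))] [(np.int32(657), array([161.6, 190.1]), array([455.2, 207.2,  23. ]))]
w17 34 [7 8] [444.1 447.   36. ]
w17 42 [ 6 16] [448.7 400.2  36. ]
w15 30 [5 8] [444.1 447.3  36. ]
w9 150 [11 50] [466.3 456.7  36. ]
```

Frame sits as it did originally (55–57×65 at (455.2, 208.7), yaw ≈ 0). Fetch the block.

Request:
drive_tool(
  motion=[0, 0, 0, 1, 40, 0, 0.3, 0, 0, 0, 3, 85, 0, 0.3, 0, 0, 0, 5, 130, 0, 0.3, 0, 0, 0, 7, 175, 0, 0.3, 0, 0, 0, 9, 215, -10, 0.3, 0, 0, 0, 9, 227, -35, 0.3, 0, 0, 0, 9, 227, -65, 0.3, 0, 0, 0, 9, 227, -85, 0.3, 0, 0, 0, 9, 227, -96, 0.3, 0, 0, 0, 9, 227, -96, 0.3],
)

```text
time_s: 33.2
eef_pos: [0.4641, 0.4342, 0.0275]
tcp_rot: [0.004, 1.0, -0.002, -0.002]
force: [-0.1, -0.3, 0.6]
opening: 0.0556
grasp_force: 0.0
```

Request:
drive_tool(
  motion=[0, 0, 0, 0, 0, 0, 0.3, 0, 0, 0, 0, 0, 0, -1, 0, 0, 0, 0, 0, 0, -1, 0, 0, 0, 0, 0, 0, -1, 0, 0, 0, 0, 0, 0, -1, 0, 0, 0, 0, 0, 0, -1],
)

```text
time_s: 33.8
eef_pos: [0.4662, 0.4363, 0.0319]
tcp_rot: [0.004, 1.0, 0.001, 0.001]
force: [-0.2, -0.9, 6.2]
opening: 0.0315
grasp_force: 60.7
```

Request:
drive_tool(
  motion=[0, 0, 0, 0, 0, 15, -1, 0, 0, 0, 0, 0, 45, -1, 0, 0, 0, -1, -20, 80, -1, 0, 0, 0, -2, -60, 95, -1, 0, 0, 0, -4, -105, 95, -1, 0, 0, 0, -6, -150, 95, -1, 0, 0, 0, -8, -190, 85, -1, 0, 0, 0, -9, -220, 65, -1, 0, 0, 0, -9, -227.5, 48, -1, 0, 0, 0, -9, -227.5, 48, -1],
)

```text
time_s: 34.8
eef_pos: [0.4553, 0.2058, 0.0775]
tcp_rot: [0.006, 1.0, -0.001, -0.001]
force: [-0.6, 0.3, -2.7]
opening: 0.0314
grasp_force: 60.0
```

Request:
drive_tool(
  motion=[0, 0, 0, 0, 0, 0, -1, 0, 0, 0, 0, 0, 0, -1, 0, 0, 0, 0, 0, 0, -1],
)

```text
time_s: 35.1
eef_pos: [0.4568, 0.2096, 0.0792]
tcp_rot: [0.004, 1.0, 0.001, 0.001]
force: [0.2, 0.2, -1.9]
opening: 0.0311
grasp_force: 60.0
```

```bash
python3 - <<'E'
from chk import *
snap('wrist','w18'); s=state(); print(s['time_s'],s['eef_pos'],s['tcp_rot'],s['force'],s['opening'])
E
```

```text
35.15 [0.4567121  0.20932702 0.0790217 ] [3.67373801e-03 9.99993008e-01 4.58548716e-04 5.26854767e-04] [-0.00188894 -0.0483052  -1.68511818] 0.03151843141279053
```

View pics/w18.png

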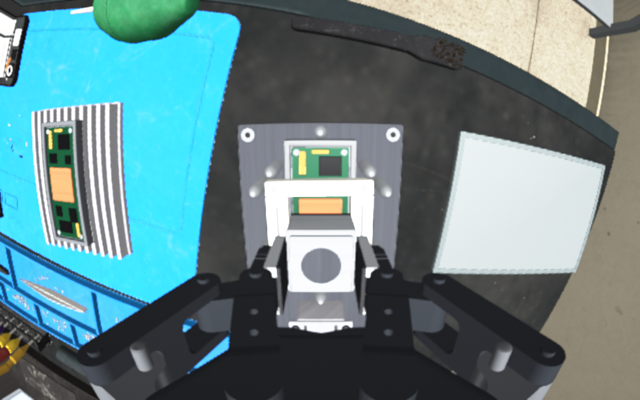

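Block is held square just as when first gripped (disc at (321,267) vs (322,266) then), the frame's window below it. Lower it in.

Request:
drive_tool(
  motion=[0, 0, 0, 0, -0.3, -6, -1, 0, 0, 0, 0, -0.3, -11, -1, 0, 0, 0, 0, -0.3, -15, -1, 0, 0, 0, 0, -0.3, -19, -1, 0, 0, 0, 0, -0.3, -23, -1, 0, 0, 0, 0, -0.3, -25, -1, 0, 0, 0, 0, -0.3, -25, -1],
)

```text
time_s: 35.85
eef_pos: [0.4562, 0.2077, 0.0529]
tcp_rot: [0.004, 1.0, -0.0, -0.0]
force: [0.2, -0.4, -2.4]
opening: 0.0317
grasp_force: 60.1
```

Request:
drive_tool(
  motion=[0, 0, 0, 0, 0, -1, -1, 0, 0, 0, 0, 0, -1.5, -1, 0, 0, 0, 0, 0, -1.5, -1],
)

```text
time_s: 36.15
eef_pos: [0.4564, 0.2079, 0.0518]
tcp_rot: [0.004, 1.0, 0.0, 0.0]
force: [0.5, 0.5, -1.9]
opening: 0.0315
grasp_force: 60.1
```

Request:
drive_tool(
  motion=[0, 0, 0, 0, 0, -0.5, -1, 0, 0, 0, 0, 0, -1, -1, 0, 0, 0, 0, 0, -1, -1],
)

```text
time_s: 36.45
eef_pos: [0.4565, 0.2079, 0.0509]
tcp_rot: [0.004, 1.0, 0.0, 0.0]
force: [-0.3, -0.8, -0.5]
opening: 0.0315
grasp_force: 60.2
```

Inside the window without side force; nudge y by +0.7 and find the bottom.

Request:
drive_tool(
  motion=[0, 0, 0, 0, 0.7, -0.5, -1, 0, 0, 0, 0, 0.7, -1, -1, 0, 0, 0, 0, 0.7, -1, -1],
)

```text
time_s: 36.75
eef_pos: [0.4565, 0.208, 0.0508]
tcp_rot: [0.005, 1.0, -0.0, -0.0]
force: [-3.9, -3.6, 13.5]
opening: 0.0317
grasp_force: 62.0
```

Request:
drive_tool(
  motion=[0, 0, 0, 0, 0, -0.5, -1, 0, 0, 0, 0, 0, -1, -1, 0, 0, 0, 0, 0, -1, -1],
)

```text
time_s: 37.05
eef_pos: [0.4565, 0.208, 0.0507]
tcp_rot: [0.005, 1.0, 0.0, -0.0]
force: [-7.5, -4.3, 25.5]
opening: 0.0314
grasp_force: 63.6
```

On the bottom at 50.8, as predicted. Release and retreat.

Request:
drive_tool(
  motion=[0, 0, 0, 0, -0.5, 2, -1, 0, 0, 0, 0, -0.5, 2, 0, 0, 0, 0, 0, -0.5, 2, 0.3, 0, 0, 0, 0, -0.5, 2, 0.3, 0, 0, 0, 0, -0.5, 2, 0.3, 0, 0, 0, 0, 0, 25, 0.3, 0, 0, 0, 0, 0, 70, 0.3, 0, 0, 0, -5, 0, 120, 0.9, 0, 0, 0, -6, 0, 196, 0.9, 0, 0, 0, -6, 0, 196, 0.9],
)

```text
time_s: 38.05
eef_pos: [0.4515, 0.209, 0.2489]
tcp_rot: [0.004, 1.0, 0.001, 0.002]
force: [-0.5, 0.4, -0.3]
opening: 0.0811
grasp_force: 0.0
```

Request:
drive_tool(
  motion=[0, 0, 0, 0, 0, 0, 0.9, 0, 0, 0, 0, 0, 0, 0.9, 0, 0, 0, 0, 0, 0, 0.9],
)

```text
time_s: 38.35
eef_pos: [0.4497, 0.2082, 0.2435]
tcp_rot: [0.004, 1.0, -0.001, -0.001]
force: [0.4, 0.8, -0.6]
opening: 0.081
grasp_force: 0.0
```

```bash
python3 - <<'E'
from chk import *
snap('wrist','w19'); s=state(); print(s['time_s'],s['eef_pos'],s['force'],s['opening'])
for t in (225,240): print('frame',fr('w19',.035,(.457,.209,.035),t),'was',fr('w5',.035,(.457,.209,.035),t))
for n in ['w5','w19']:
    im=cv2.imread(f'pics/{n}.png'); d=np.load(f'pics/{n}.npz'); g=cv2.cvtColor(im,cv2.COLOR_BGR2GRAY); x,y=map(int,proj(d,(.456,.209,.055),True)); r=g[y-9:y+10,x-9:x+10]
    m=(r<130).astype(np.uint8); N,l,st,c=cv2.connectedComponentsWithStats(m); i=1+np.argmax(st[1:,4]); print(n,'disc',st[i],(onz(d,c[i][0]+x-9,c[i][1]+y-9,.055,True)*1e3).round(1))
print([c for c in carrier('w19',.018) if c[0]>300])
E
```

```text
38.4 [0.4496755  0.2081736  0.24329391] [ 0.02986313 -0.10136737  0.18181544] 0.08155495496499239
frame (array([455.6, 208.9]), array([65. , 56.6]), -0.48) was (array([455.8, 208. ]), array([58., 64.]), 0.7)
frame (array([455.1, 208.7]), array([56.7, 64.4]), 0.71) was (array([455.5, 208.1]), array([56.1, 64. ]), 0.34)
w5 disc [  3   3  15  15 179] [456.  209.1  55. ]
w19 disc [  2   3  15  15 175] [456.7 207.9  55. ]
[(np.int32(427), array([156.9, 160.7]), array([426.6,   1.9,  25. ]))]
```

The block's disc has the same size as at the start and is within 1.5 mm of its original place. The frame is also as before, and the bonded board is still on the rack. Hand in.

```bash
python3 -c "
from plant import *
print(sign_off())"
```

```text
the job is handed in; nothing more can be done
None
```

The board change is done and handed in at 38.4 s: the bonded board lies flat along the cooling-rack fins, the fresh board, frame and block are seated in the press, and the clamp is open; while setting the bonded board on the rack the gripped load briefly pressed down with about 57 N.

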